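# Lay a stripped slot car out for scrutineering

## Robot

A 7-joint arm with a two-finger parallel gripper is mounted at the origin on the work surface. World frame = base frame: x ahead of the robot, y to its left, z up, the work surface at z = 0. Lengths are in m, angles in rad, forces in N, time in s.
With the tool pointing down it reaches from about 0.425 to 0.925 m from the base axis. Payload 6.8 kg.
Tool frame: the origin (TCP) lies on the centre line of the jaws, within the pads' length; the fingertips stand 17 mm ahead of it and the grasp point (between the pads) lies 2 mm behind it; z points along the fingers, x is the direction in which the jaws open and shut, and the axes are right-handed (so a half turn about z gives the same grasp; the last joint's range is limited). The gripper opens to 85 mm and grips with 20 to 120 N. Pads are 22 mm wide; open, the fingers measure 114 mm over their backs; the gripper's body (76 mm by 85 mm) begins 54 mm behind the grasp point. The pads swing forward as they close: fully open they stand 13 mm farther back than shut.
Start: joints at [1.015, 0.477, 0.022, 1.555, -0.011, 1.109, -0.083], TCP at [0.292, -0.608, 0.248] pointing down, gripper open.
Joint ranges: [-2.96, 2.96], [-0.34, 2.1], [-1.41, 1.46], [0.24, 2.44], [-1.37, 4.51], [0.17, 1.92], [-2.96, 2.96]. Speed limits (rad/s): [2.39, 2.39, 3.14, 3.14, 3.14, 3.14, 3.14].

## Interface

Orientations are given as a rotation vector (axis times angle).
In Python, from bench import r gives the robot as it stands.
- The arm moves only by the tool arm_command, never from a script. Its argument "increments" is a list of rows, each a list of 3 entries, a list of its own where there are three numbers: the shift along the world's x, y, z in m, then the turn, a rotation vector about the world's x, y, z in rad, then the opening in per cent of the stroke, from 0 (shut) to 100 (fully open). A call has 1 to 10 rows; each row is the pose to reach, as a shift and turn from the pose commanded when the call began; what a row does not reach only later rows make up. A row lasts 1/10 s, in which the tool goes at most 50 mm and 8.59 degrees, less where a joint would pass 70% of its speed; a pose out of reach is approached as far as the arm can. A call with a gripper value outside its range is refused whole. The fingers move at their own pace and stop on an object; "newtons" is the grip in N (left out, the last holds). Time passes only in rows, so rows that repeat a pose let the fingers close. It gives the time, the measured TCP pose, the force and the opening at its end, in the units of the state.
- r.get_obs(): the state, without advancing time (a new reading comes with each control period).
- r.grab_frame(name): name is "scene" or "side" or "wrist"; returns the picture (384x512x3 uint8, blue, green, red); there is no depth.
- r.camera_model(name): a dict with "camera_matrix" (3x3 intrinsics, pixels), "camera_from_world" (4x4, takes a point from world to camera coordinates). Camera axes: x right, y down, z forward; pixel columns grow to the right and rows downward; lengths in m; the calibration is good to about 2 mm. The wrist camera is an equidistant fisheye: a pixel r from the principal point sees the ray r / f radians off the axis. A picture is of the moment at which its call begins: read the wrist's pose just before it. camera_model takes no time and is no camera call; for the wrist camera it gives the pose at the moment of the call.
- r.hand_in(): hands the job in, once; it reports no verdict.
The state is a dict: "clock": time; "joints": joint angles; "qvel": joint speeds; "tau": joint torques, N m; "tcp_pos": TCP position; "orientation": TCP orientation; "contact_force": force on the tool from outside, world axes, zero at the start; "moment": the same for the moment, N m; "grip_width": finger opening in m.
Only numpy, scipy, OpenCV 4.12 (cv2) and the standard library are available. Lean on these libraries where they do the work, as an engineer would, in place of code of your own. Each camera call takes 0.05 s, during which the arm holds its last target. There are 200 camera calls.

## Task

Lay the stripped slot car out for the scrutineer: set the bare chassis on the set-up plate, on its centre line, nose towards the stop bar and a finger's width (about 15 mm) short of it; lay the motor on the plate in line behind the chassis tail with its shaft pointing away from the chassis, and the rear axle (the one with the fat tyres and the gear) crosswise behind the motor, so that the motor lies between chassis and axle with a gap of about 20 to 25 mm on either side of it. Stand the coupe body shell upright on the middle of the scale's round pan. Leave the white van, the front axle, the oil bottle and the screwdriver where they are.

Things in the scene. Friction and masses are not known exactly. Their poses are not given: they have to be found in the camera images.
- chassis_center (a point): bare chassis of a 1:32 slot car, black plastic, flat underneath, 112 long, 40 wide, 12 high: open pan with a motor opening in its rear half, two long side rails (outer faces 40 apart, 11 high, from 34 behind to 30 ahead of the centre: grip across them) and a narrow nose with a round guide boss. Point: its centre, 6 above the underside. x axis to the nose, z up. 35 g.
- shell_center (a point): body shell of a coupe, silver grey with dark windows, low bonnet, no wheels, 124 long, 52 wide, 33 high; lower sides upright: grip across them. Point: centre of its length and width, 16.5 above its underside. x axis towards the front, z up. 30 g.
- motor_center (a point): small electric motor: steel can 20 wide, 15 high, 30 long including its white plastic tail end, with a thin shaft and small brass pinion standing 11 out of the other end (tip 26 from the point). Point: centre of the can, 7.5 above its underside. x axis along the shaft, towards the pinion; z up. Grip across the 20 mm width. 34 g.
- rear_axle_center (a point): rear axle with two fat black tyres (22 diameter, 13 wide each) and a white crown gear between them, 54 long over the wheels; it stands on its tyres and does not readily roll. Point: middle of the axle, 11 above the underside. y axis along the axle. Grip over the outer faces of the wheels (54 mm). 30 g.
- plate: set-up plate fixed to the table: ground aluminium, 300 long, 120 wide, 8 thick, a centre line scribed along it, a raised steel stop bar across one end. Origin: centre of the underside, at table height. y axis along its length to the stop bar, x across, away from the robot. The bar covers y 138 to 150 and rises 8 above the plate's top; nose 15 short of it puts the chassis centre at y = 67.
- scale_pan (a point): digital scale, white, 145 by 140, fixed to the table, with a round flat steel pan 127 in diameter that does not visibly give. Point: centre of the pan's upper face, 36 above the table. z up.
- van: complete white model van on its wheels, 115 long, 48 wide, 45 high; a bystander. Origin: centre of its underside.
- front_axle_center (a point): front axle with two narrow tyres (17 diameter, 6 wide) and no gear, 44 long over the wheels; a bystander, not the axle wanted. Point: middle of the axle, 8.5 above the table. y axis along the axle.
- oil: small white dropper bottle with black cap, 28 diameter, 78 high; a bystander. Origin: centre of its underside.
- driver: screwdriver 150 long, lying on the table; a bystander. x axis along the tool, blade to +x.
There are look-alikes about, which are no part of the job. Of the things shaped like the part that bears motor_center, the bare steel one is meant.

How it is judged:
At the end, for the whole second after the job is handed in: Chassis within 15 mm and 0.2 rad of its spot, nose to bar; motor 80-118 mm behind chassis centre, shaft to the rear; axle crosswise 38-80 mm behind motor; both within 13 mm of the chassis line and 0.3 rad; all on the plate; shell upright on the pan within 20 mm of centre; all released, at rest (x of chassis_center in the frame of plate between -0.015 and 0.015 m and y of chassis_center in the frame of plate between 0.052 and 0.082 m and z of chassis_center in the frame of plate between 0.01 and 0.018 m and angle between the x axis of chassis_center and the y axis of plate, either way round below 0.2 rad and angle between each of chassis_center, motor_center, shell_center's own z axis and vertical below 0.1 rad and x of motor_center in the frame of chassis_center between -0.118 and -0.08 m and y of motor_center in the frame of chassis_center between -0.013 and 0.013 m and z of motor_center in the frame of plate between 0.0115 and 0.0195 m and angle between the x axis of motor_center and the x axis of chassis_center, either way round below 0.3 rad and x of rear_axle_center in the frame of motor_center between 0.038 and 0.08 m and y of rear_axle_center in the frame of chassis_center between -0.013 and 0.013 m and z of rear_axle_center in the frame of plate between 0.015 and 0.023 m and angle between the y axis of rear_axle_center and the y axis of chassis_center, either way round below 0.3 rad and horizontal distance between shell_center and scale_pan below 0.02 m and z of shell_center in the frame of scale_pan between 0.0125 and 0.0205 m and linear speed of each of chassis, shell, motor, rear_axle below 0.02 m/s); the robot touches nothing.
It fails at once if a bystander (white van, front axle, oil bottle or screwdriver) has been moved by more than 25 mm (distance of any of van, front_axle_center, oil, driver from where it was at the start of the episode above 0.025 m).
It also fails if it takes over 99 s, if anything falls off the work surface, if the arm or the gripper's body presses on something with over 40 N, if the wrist force passes 120 N, or if a joint passes its speed limit or range.

## Working session

There is one attempt and no reset: what is moved stays moved. The work goes in short steps, Python scripts to look and compute and a tool call to move; the robot and the scene stay as the last step left them, time stands still between calls to the robot, and variables do not carry over. Pictures are saved under pics/ and viewed, about 12 in all and at most 16, crops included, and the job is handed in when it is done.

Besides the shell and the picture viewer there is one more tool, called after ">>>" by a JSON object that holds its "op" and its "data". arm_command: Moves the arm, as the interface text tells. Its arguments: {"type":"object","properties":{"increments":{"type":"array","items":{"type":"array"}},"newtons":{"type":"number"}},"required":["increments"]}

```bash
ls; mkdir -p pics
cat > h.py <<'E'
from bench import r
import numpy as np, cv2
def model(n):
    m=r.camera_model(n); return np.array(m["camera_matrix"]),np.array(m["camera_from_world"])
def ray(n,u,v,M=None):
    K,T=M or model(n)
    x=(u-K[0,2])/K[0,0]; y=(v-K[1,2])/K[1,1]
    if n=="wrist":
        t=np.hypot(x,y); d=np.array([np.sin(t)*x/max(t,1e-9),np.sin(t)*y/max(t,1e-9),np.cos(t)])
    else: d=np.array([x,y,1.])
    R=T[:3,:3]; return -R.T@T[:3,3], R.T@d
def onz(n,u,v,z,M=None):
    c,d=ray(n,u,v,M); return c+d*(z-c[2])/d[2]
def proj(n,p,M=None):
    K,T=M or model(n); q=T[:3,:3]@np.array(p)+T[:3,3]
    if n=="wrist":
        rr=np.hypot(q[0],q[1]); t=np.arctan2(rr,q[2]); x,y=q[0]/rr*t,q[1]/rr*t
    else: x,y=q[0]/q[2],q[1]/q[2]
    return np.array([K[0,0]*x+K[0,2],K[1,1]*y+K[1,2]])
E
python3 - <<'E'
from h import *
for n in("scene","side","wrist"):
    K,T=model(n); print(n,K.round(1).tolist(),(-T[:3,:3].T@T[:3,3]).round(3),T[2,:3].round(2))
    im=r.grab_frame(n); cv2.imwrite(f"pics/{n}0.png",im)
a=cv2.imread("pics/scene0.png");b=cv2.imread("pics/side0.png")
cv2.imwrite("pics/s0.png",cv2.resize(a,(800,600),interpolation=cv2.INTER_CUBIC))
cv2.imwrite("pics/d0.png",cv2.resize(b,(800,600),interpolation=cv2.INTER_CUBIC))
o=r.get_obs();print({k:np.round(v,3).tolist() for k,v in o.items()})
E
```

```text
pics
scene [[353.0, 0.0, 248.1], [0.0, 353.0, 194.9], [0.0, 0.0, 1.0]] [1.016 0.451 0.574] [-0.56 -0.55 -0.62]
side [[402.6, 0.0, 257.9], [0.0, 402.6, 187.3], [0.0, 0.0, 1.0]] [ 0.454 -0.653  0.572] [ 0.12  0.78 -0.61]
wrist [[297.3, 0.0, 256.7], [0.0, 297.3, 192.8], [0.0, 0.0, 1.0]] [ 0.353 -0.577  0.373] [-0.24 -0.12 -0.96]
{'clock': 0.15, 'joints': [1.015, 0.478, 0.022, 1.556, -0.011, 1.109, -0.083], 'qvel': [-0.0, -0.003, -0.001, -0.001, 0.001, -0.0, -0.0], 'tau': [0.004, -59.692, 1.611, -28.149, 0.013, 0.006, -0.0], 'tcp_pos': [0.292, -0.608, 0.248], 'orientation': [-2.659, 1.672, 0.002], 'contact_force': [0.72, -0.553, -0.347], 'moment': [0.012, -0.003, 0.018], 'grip_width': 0.086}
```

View pics/s0.png

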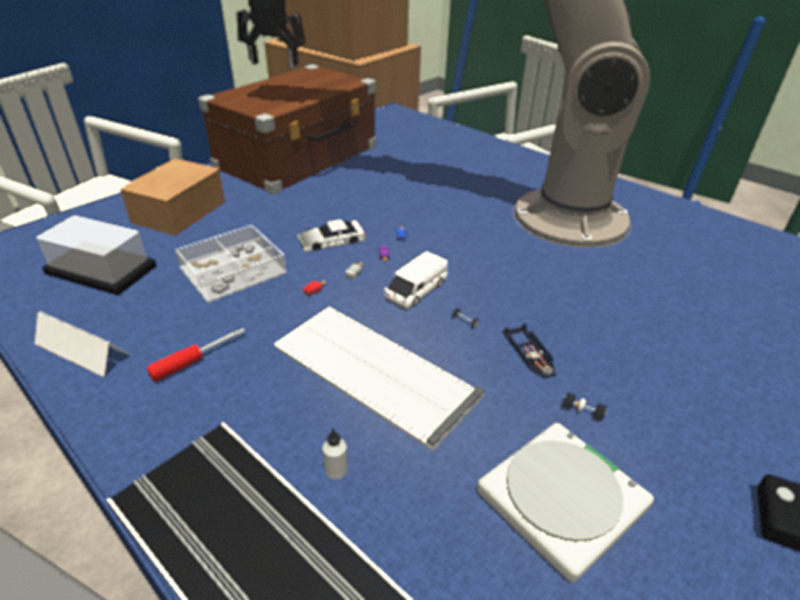

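View pics/d0.png

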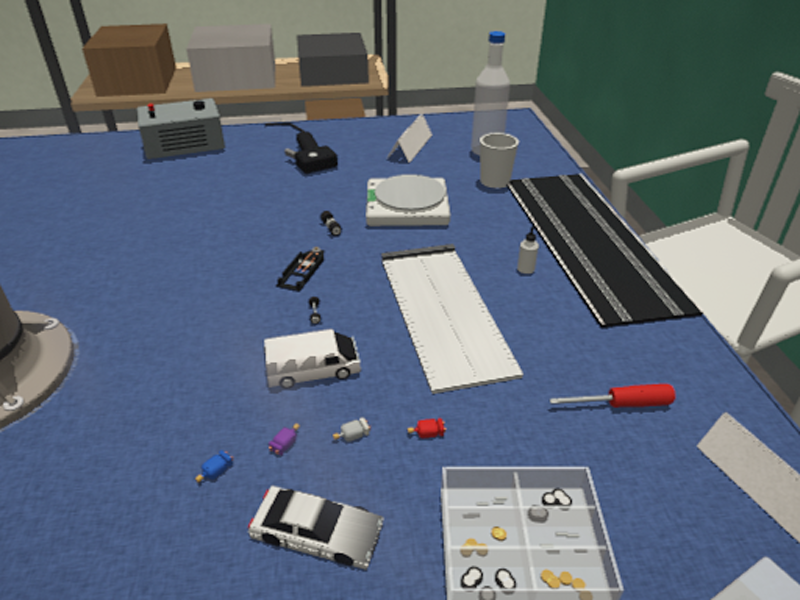

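The side view (800x600) shows four motors: blue (215,465), purple (284,438), bare steel (352,430) and red (428,428). It also shows the coupe (315,525) against the van (310,357), the gear axle (330,222) against the narrow front axle (315,310), and the chassis (302,268). I choose the steel motor, the coupe, the fat-tyred axle and the chassis, and check them in a close crop with rough positions.

Run:
```python
from h import *
s=.64
pts={"chassis":(302,268,.006),"nose":(318,252,.006),"rearax":(331,222,.011),"frontax":(315,310,.0085),"motor":(352,430,.0075),"shell":(315,525,.016),"van":(310,357,.02),"pan":(410,192,.036),"oil":(527,270,0),"plA":(383,252,.008),"plB":(453,248,.016),"plC":(435,388,.008),"plD":(521,376,.008),"drv":(610,397,.01)}
for k,(u,v,z) in pts.items(): print(k,onz("side",u*s,v*s,z).round(3))
print("scene pan",onz("scene",565*s,488*s,.036).round(3),"rearax",onz("scene",583*s,406*s,.011).round(3))
b=cv2.imread("pics/side0.png")
c1=cv2.resize(b[125:225,160:260],(600,600),interpolation=cv2.INTER_CUBIC)
c2=cv2.resize(b[255:375,115:305],(800,505),interpolation=cv2.INTER_CUBIC)
cv2.imwrite("pics/c2.png",c2)
o=np.zeros((600,800,3),np.uint8); 
o[:253,:400]=cv2.resize(c2,(400,253)); o[:400,400:]=cv2.resize(c1,(400,400))
cv2.imwrite("pics/c.png",o)
```

```text
chassis [0.422 0.165 0.006]
nose [0.448 0.206 0.006]
rearax [0.475 0.289 0.011]
frontax [0.437 0.054 0.008]
motor [ 0.47  -0.171  0.007]
shell [ 0.423 -0.292  0.016]
van [ 0.427 -0.055  0.02 ]
pan [0.619 0.329 0.036]
oil [0.771 0.116 0.   ]
plA [0.552 0.188 0.008]
plB [0.663 0.171 0.016]
plC [ 0.577 -0.121  0.008]
plD [ 0.688 -0.117  0.008]
drv [ 0.783 -0.169  0.01 ]
scene pan [0.621 0.344 0.036] rearax [0.473 0.291 0.011]
```

View pics/c.png

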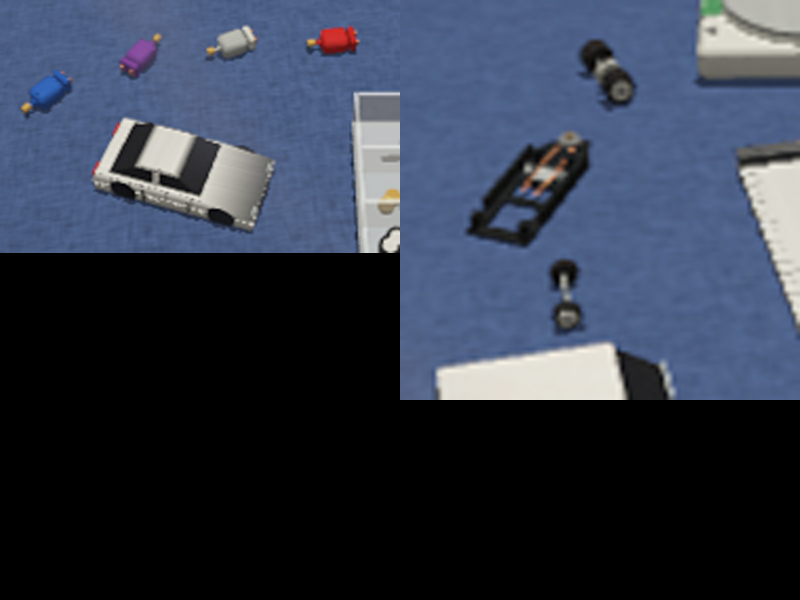

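The crop confirms it. The bare steel motor is at crop (235,43) with its pinion to the left, and the coupe is at (180,175) with the bonnet to the right. The fat-tyred geared axle is at (607,72), the thin front axle at (567,295), and the chassis at (530,190) with its nose up and to the right. Next I move to look down from above.

>>> {"op": "arm_command", "data": {"increments": [[[0.04,0.08,0.02],[0,0,0],100],[[0.07,0.12,0.05],[0,0,0],100],[[0.09,0.17,0.07],[0,0,0],100],[[0.11,0.22,0.08],[0,0,0],100],[[0.12,0.27,0.09],[0,0,0],100],[[0.13,0.31,0.1],[0,0,0],100],[[0.14,0.36,0.1],[0,0,0],100],[[0.14,0.38,0.1],[0,0,0],100],[[0.14,0.38,0.1],[0,0,0],100],[[0.14,0.38,0.1],[0,0,0],100]]}}

```text
clock: 1.15
tcp_pos: [0.4334, -0.2244, 0.3488]
orientation: [-2.664, 1.663, -0.001]
contact_force: [-0.7, -0.4, -0.7]
grip_width: 0.0854
```

Run:
```python
from h import *
M=model("wrist"); im=r.grab_frame("wrist"); cv2.imwrite("pics/w1.png",im); np.savez("w1.npz",K=M[0],T=M[1])
cv2.imwrite("pics/w1b.png",cv2.resize(im,(800,600),interpolation=cv2.INTER_CUBIC))
o=r.get_obs();print(o["tcp_pos"],o["orientation"],o["joints"])
for p in [(.423,-.292,.016),(.47,-.171,.007),(.577,-.121,.008),(.688,-.117,.008),(.427,-.055,.02),(.422,.165,.006)]: print(p,proj("wrist",p)*1.5625)
```

```text
[ 0.43260868 -0.22693895  0.34850798] [ 2.66216410e+00 -1.66787755e+00  6.84973208e-04] [ 0.53402249  0.08963778 -0.19149147  1.84552073  0.01843819  1.20771746
 -0.78263248]
(0.423, -0.292, 0.016) [455.36749288 280.10018248]
(0.47, -0.171, 0.007) [367.64701061 185.4739912 ]
(0.577, -0.121, 0.008) [368.98680362  69.77493481]
(0.688, -0.117, 0.008) [413.90066928 -21.09912524]
(0.427, -0.055, 0.02) [244.93614396 178.26234646]
(0.422, 0.165, 0.006) [ 92.82251479 115.56078504]
```

View pics/w1b.png

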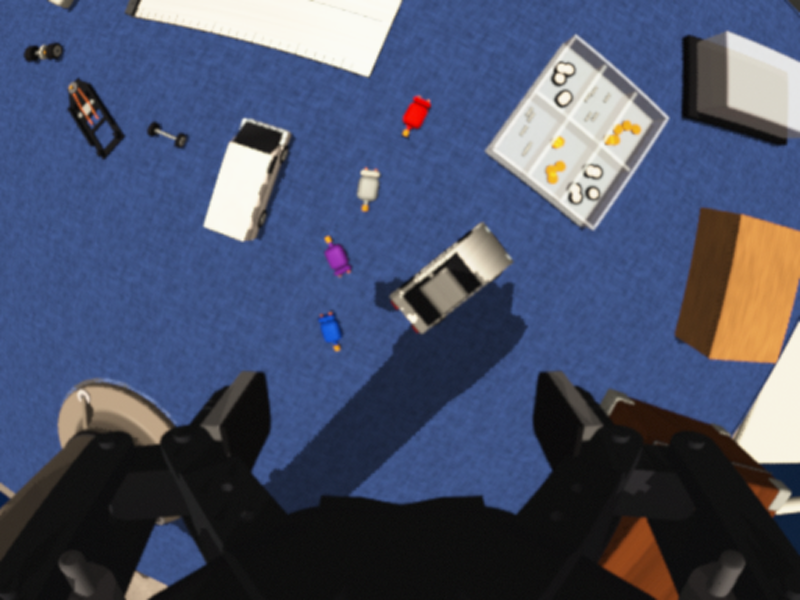

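From above (800x600): the coupe is at (452,278) with its bonnet up and to the right, the steel motor at (369,187) with its pinion at (365,208), the van at (247,182), the front axle at (167,135), the chassis at (95,118) with its nose up and to the left, and the rear axle at (44,52). Next I measure the shell and motor.

```bash
cat >> h.py <<'E'
def blob(im,seed,M,n="wrist",z=.01,blue=25,rad=45):
    b,g,rr=[im[:,:,i].astype(int) for i in range(3)]
    m=((b-rr)<blue).astype(np.uint8)
    k=np.zeros_like(m); cv2.circle(k,tuple(int(x) for x in seed),rad,1,-1); m&=k
    _,lab,st,ce=cv2.connectedComponentsWithStats(m)
    i=min(range(1,len(st)),key=lambda i:np.hypot(*(ce[i]-seed)) if st[i,4]>30 else 1e9)
    ys,xs=np.nonzero(lab==i)
    P=np.array([onz(n,x,y,z,M)[:2] for x,y in zip(xs,ys)])
    rc=cv2.minAreaRect((P*1000).astype(np.float32))
    c,(w,h),a=rc
    if w<h: w,h,a=h,w,a+90
    return (np.round(c,1),round(w,1),round(h,1),round((a+90)%180-90,1),st[i,4])
E
python3 - <<'E'
from h import *
d=np.load("w1.npz");M=(d["K"],d["T"]);im=cv2.imread("pics/w1.png")
for nm,s,z in[("shell",(289,178),.017),("motor",(236,119),.008)]:
    for bl in(5,15,25,35): print(nm,bl,blob(im,s,M,z=z,blue=bl))
for nm,u,v,z in[("shell rear l",392,295,.018),("rear r",424,332,.018),("fr l",484,224,.015),("fr r",511,260,.015),("mot tail",370,169,.0075),("pinion",365,208,.0075)]: print(nm,onz("wrist",u*.64,v*.64,z,M).round(4))
a=cv2.imread("pics/side0.png");
for p in[("mot tail",368,426,.0075),("pin",337,436,.0075)]: print(p[0],onz("side",p[1]*.64,p[2]*.64,.0075).round(4))
E
```

```text
shell 5 (array([ 421.8, -283.8]), 124.9, 54.8, -24.7, np.int32(2514))
shell 15 (array([ 421.8, -284.1]), 125.7, 56.2, -25.0, np.int32(2578))
shell 25 (array([ 421.6, -284.4]), 126.5, 57.7, -25.2, np.int32(2638))
shell 35 (array([ 410. , -301.7]), 132.6, 109.4, -29.6, np.int32(3643))
motor 5 (array([ 467. , -169.2]), 44.1, 19.1, 19.4, np.int32(267))
motor 15 (array([ 467.7, -169.9]), 44.1, 20.3, 25.4, np.int32(280))
motor 25 (array([ 467. , -169.4]), 44.2, 20.8, 16.0, np.int32(295))
motor 35 (array([ 467.5, -169.1]), 45.7, 21.1, 16.3, np.int32(309))
shell rear l [ 0.3823 -0.238   0.018 ]
rear r [ 0.361  -0.2851  0.018 ]
fr l [ 0.4881 -0.2889  0.015 ]
fr r [ 0.4683 -0.3314  0.015 ]
mot tail [ 0.4868 -0.1629  0.0075]
pinion [ 0.4492 -0.1754  0.0075]
mot tail [ 0.4889 -0.168   0.0075]
pin [ 0.4524 -0.1773  0.0075]
```

>>> {"op": "arm_command", "data": {"increments": [[[0,-0.02,-0.04],[0,0,-0.15],100],[[0,-0.04,-0.08],[0,0,-0.3],100],[[-0.01,-0.05,-0.12],[0,0,-0.45],100],[[-0.01,-0.058,-0.16],[0,0,-0.6],100],[[-0.01,-0.058,-0.19],[0,0,-0.75],100],[[-0.01,-0.058,-0.22],[0,0,-0.89],100],[[-0.01,-0.058,-0.24],[0,0,-0.89],100],[[-0.01,-0.058,-0.24],[0,0,-0.89],100],[[-0.01,-0.058,-0.24],[0,0,-0.89],100]]}}

```text
clock: 2.1
tcp_pos: [0.4218, -0.2876, 0.1083]
orientation: [1.678, -2.655, -0.001]
contact_force: [0.1, 1.2, 0.4]
grip_width: 0.0853
```

Run:
```python
from h import *
from scipy.spatial.transform import Rotation as R
M=model("wrist"); im=r.grab_frame("wrist"); cv2.imwrite("pics/w2.png",im)
o=r.get_obs();print(o["tcp_pos"].round(4),o["joints"].round(2)); X=R.from_rotvec(o["orientation"]).as_matrix();print(X.round(3),np.degrees(np.arctan2(X[1,0],X[0,0])))
s=proj("wrist",(.423,-.285,.017),M);print(s)
for bl in(5,15):
  for z in(.01,.02,.03): print(z,blob(im,s,M,z=z,blue=bl,rad=160))
g=o["tcp_pos"]; print(proj("wrist",[g[0],g[1],.02],M))
```

```text
[ 0.4224 -0.2876  0.1091] [ 0.5   0.4  -0.03  2.06  0.02  0.68 -1.56]
[[-0.429 -0.903  0.001]
 [-0.903  0.429 -0.001]
 [ 0.    -0.001 -1.   ]] -115.39223145056006
[254.14101767 201.4054285 ]
0.01 (array([ 420.9, -284.6]), 128.2, 53.4, -24.3, np.int32(10058))
0.02 (array([ 423.7, -286. ]), 122.5, 51.0, -24.3, np.int32(10058))
0.03 (array([ 426.5, -287.4]), 116.7, 48.6, -24.3, np.int32(10058))
0.01 (array([ 421. , -284.6]), 128.3, 53.5, -24.4, np.int32(10149))
0.02 (array([ 423.7, -286. ]), 122.6, 51.2, -24.4, np.int32(10149))
0.03 (array([ 426.5, -287.4]), 116.8, 48.8, -24.4, np.int32(10149))
[257.58621319 201.79515884]
```

View pics/w2.png

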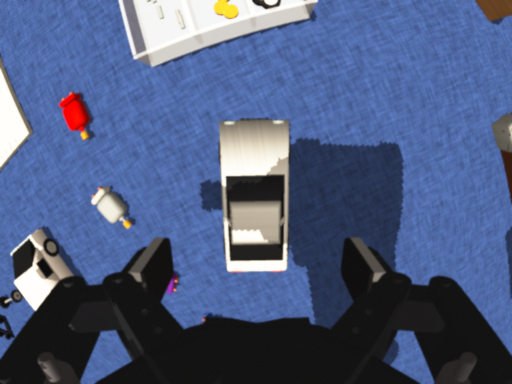

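The coupe at (255,195) is squared up with the jaws. I descend and grip.

>>> {"op": "arm_command", "data": {"increments": [[[0.001,0.002,-0.03],[0,0,0.01],100],[[0.001,0.002,-0.06],[0,0,0.01],100],[[0.001,0.002,-0.085],[0,0,0.01],100],[[0.001,0.002,-0.085],[0,0,0.01],100],[[0.001,0.002,-0.085],[0,0,0.01],50],[[0.001,0.002,-0.085],[0,0,0.01],50],[[0.001,0.002,-0.085],[0,0,0.01],50],[[0.001,0.002,-0.085],[0,0,0.01],50],[[0.001,0.002,-0.085],[0,0,0.01],50],[[0.001,0.002,-0.085],[0,0,0.01],50]], "newtons": 25}}

```text
clock: 3.15
tcp_pos: [0.4245, -0.2853, 0.0253]
orientation: [-1.692, 2.645, -0.005]
contact_force: [-0.5, -0.1, 6.2]
grip_width: 0.0509
```

>>> {"op": "arm_command", "data": {"increments": [[[0,0,0.04],[0,0,0],50],[[0,0,0.08],[0,0,0],50],[[0.01,0.02,0.12],[0,0,0.1],50],[[0.03,0.06,0.14],[0,0,0.2],50],[[0.05,0.1,0.15],[0,0,0.3],50],[[0.06,0.14,0.15],[0,0,0.4],50],[[0.08,0.18,0.15],[0,0,0.5],50],[[0.1,0.22,0.15],[0,0,0.6],50],[[0.11,0.26,0.15],[0,0,0.7],50],[[0.12,0.3,0.15],[0,0,0.8],50]]}}

```text
clock: 4.15
tcp_pos: [0.544, 0.0171, 0.1748]
orientation: [-2.593, 1.772, -0.003]
contact_force: [1.1, -1.0, -0.6]
grip_width: 0.0508
```

>>> {"op": "arm_command", "data": {"increments": [[[0.01,0.04,0],[0,0,0.05],50],[[0.02,0.08,0],[0,0,0.1],50],[[0.03,0.12,0],[0,0,0.1],50],[[0.04,0.16,0],[0,0,0.1],50],[[0.05,0.2,0],[0,0,0.1],50],[[0.06,0.22,0],[0,0,0.1],50],[[0.06,0.22,0],[0,0,0.1],50]]}}

```text
clock: 4.85
tcp_pos: [0.6035, 0.2403, 0.1747]
orientation: [-2.677, 1.638, -0.0]
contact_force: [0.6, 0.5, -0.5]
grip_width: 0.0512
```

Run:
```python
from h import *
from scipy.spatial.transform import Rotation as R
M=model("wrist"); im=r.grab_frame("wrist"); cv2.imwrite("pics/w3.png",im); np.savez("w3.npz",K=M[0],T=M[1])
s=r.grab_frame("side");cv2.imwrite("pics/side3.png",s)
o=r.get_obs();print(o["tcp_pos"].round(4),o["joints"].round(2),o["grip_width"]); X=R.from_rotvec(o["orientation"]).as_matrix();print(np.degrees(np.arctan2(X[1,0],X[0,0])))
out=np.zeros((384,800,3),np.uint8);out[:,:512]=im;a=cv2.imread("pics/side0.png")
out[:200,512:]=cv2.resize(a[100:160,220:300],(288,216))[:200]
out[200:,512:]=cv2.resize(cv2.imread("pics/scene0.png")[260:380,300:430],(288,266))[:184]
cv2.imwrite("pics/w3c.png",out)
```

```text
[0.6033 0.2354 0.174 ] [-0.21  0.53 -0.36  1.67  0.22  0.98 -1.75] 0.05083190957713593
-63.17002673706534
```

View pics/w3c.png

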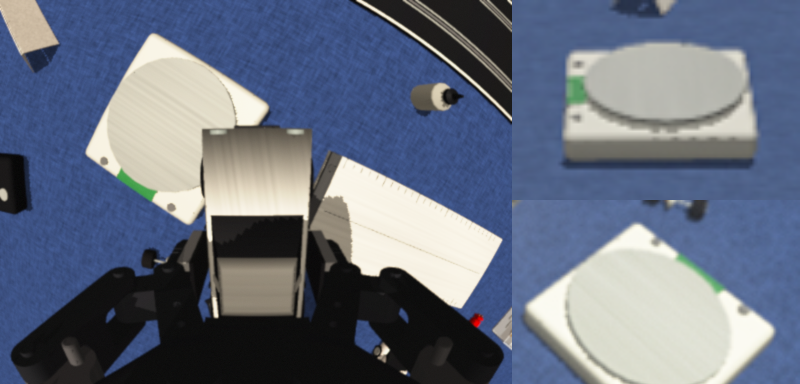

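The shell is held well, nose forward. The pan sits at about (172,124) and the plate is to the right. I fit the pan circle from the grey mask.

Run:
```python
from h import *
from scipy.optimize import least_squares
d=np.load("w3.npz")
for n,f,M,s,rad in[("wrist","w3",(d["K"],d["T"]),(160,120),80),("side","side0",model("side"),(262,122),38),("scene","scene0",model("scene"),(362,313),58)]:
    im=cv2.imread(f"pics/{f}.png").astype(int)
    c=im[s[1],s[0]]; print(n,c)
    m=((np.abs(im-c).max(2)<22)).astype(np.uint8)
    k=np.zeros_like(m);cv2.circle(k,s,rad,1,-1);m&=k
    m=cv2.morphologyEx(m,cv2.MORPH_OPEN,np.ones((3,3),np.uint8))
    _,lab,st,_=cv2.connectedComponentsWithStats(m);i=lab[s[1],s[0]]
    ct=max(cv2.findContours((lab==i).astype(np.uint8),0,1)[0],key=len)[:,0]
    P=np.array([onz(n,u,v,.036,M)[:2] for u,v in cv2.convexHull(ct)[:,0]])
    q=least_squares(lambda p:np.hypot(*(P-p[:2]).T)-.0635,[.62,.335],loss="soft_l1",f_scale=.002).x
    e=np.hypot(*(P-q).T);print(n,q.round(4),"r",np.percentile(e,[5,50,95]).round(4),len(P))
```

```text
wrist [196 215 221]
wrist [0.6186 0.3417] r [0.0622 0.0634 0.0659] 35
side [178 185 185]
side [0.6201 0.3366] r [0.0597 0.0617 0.064 ] 20
scene [213 224 223]
scene [0.6171 0.3404] r [0.0618 0.0627 0.0646] 30
```

>>> {"op": "arm_command", "data": {"increments": [[[0.01,0.04,0],[0,0,0],50],[[0.015,0.08,0],[0,0,0],50],[[0.015,0.104,-0.02],[0,0,0],50],[[0.015,0.104,-0.06],[0,0,0],50],[[0.015,0.104,-0.09],[0,0,0],50],[[0.015,0.104,-0.1],[0,0,0],50],[[0.015,0.104,-0.1],[0,0,0],50],[[0.015,0.104,-0.1],[0,0,0],50]]}}

```text
clock: 5.75
tcp_pos: [0.6195, 0.3391, 0.0752]
orientation: [-2.673, 1.647, -0.002]
contact_force: [-0.9, -0.8, 0.5]
grip_width: 0.051
```

>>> {"op": "arm_command", "data": {"increments": [[[0,0.001,-0.005],[0,0,0],50],[[0,0.001,-0.01],[0,0,0],50],[[0,0.001,-0.012],[0,0,0],50],[[0,0.001,-0.013],[0,0,0],50],[[0,0.001,-0.013],[0,0,0],50]]}}

```text
clock: 6.25
tcp_pos: [0.6183, 0.3406, 0.0614]
orientation: [2.676, -1.646, 0.001]
contact_force: [-2.1, -1.6, 6.8]
grip_width: 0.0508
```

>>> {"op": "arm_command", "data": {"increments": [[[0,0,0],[0,0,0],80],[[0,0,0],[0,0,0],90],[[0,0,0],[0,0,0],100],[[0,0,0.03],[0,0,0],100],[[0,0,0.06],[0,0,0],100],[[0,0,0.1],[0,0,0.1],100],[[-0.03,-0.03,0.13],[0,0,0.2],100],[[-0.06,-0.06,0.15],[0,0,0.3],100],[[-0.08,-0.09,0.16],[0,0,0.4],100],[[-0.11,-0.12,0.16],[0,0,0.5],100]]}}

```text
clock: 7.25
tcp_pos: [0.5089, 0.2198, 0.2221]
orientation: [-2.999, 0.927, -0.005]
contact_force: [0.2, -0.5, 0.4]
grip_width: 0.0853
```

>>> {"op": "arm_command", "data": {"increments": [[[-0.03,-0.03,0],[0,0,0],100],[[-0.05,-0.05,0],[0,0,0],100],[[-0.07,-0.05,0],[0,0,0],100],[[-0.07,-0.05,0],[0,0,0],100],[[-0.07,-0.05,0],[0,0,0],100]]}}

```text
clock: 7.75
tcp_pos: [0.4387, 0.1707, 0.2207]
orientation: [-2.999, 0.932, -0.002]
contact_force: [0.5, 0.8, -0.1]
grip_width: 0.0852
```

```bash
cat >> h.py <<'E'
def st():
    from scipy.spatial.transform import Rotation as R
    o=r.get_obs(); X=R.from_rotvec(o["orientation"]).as_matrix()
    print("tcp",o["tcp_pos"].round(4),"jaw",np.degrees(np.arctan2(X[1,0],X[0,0])).round(1),"q",o["joints"].round(2),"w",round(float(o["grip_width"]),4),"t",o["clock"])
def shot(name,n="wrist"):
    st(); M=model(n); im=r.grab_frame(n); cv2.imwrite(f"pics/{name}.png",im); np.savez(f"{name}.npz",K=M[0],T=M[1]); return im,M
def load(name):
    d=np.load(f"{name}.npz"); return cv2.imread(f"pics/{name}.png"),(d["K"],d["T"])
E
python3 - <<'E'
from h import *
im,M=shot("w4")
cv2.imwrite("pics/w4b.png",cv2.resize(im,(800,600),interpolation=cv2.INTER_CUBIC))
E
```

```text
tcp [0.4387 0.1707 0.2207] jaw -34.5 q [-0.02  0.22 -0.55  2.03  0.14  0.93 -1.24] w 0.0852 t 7.75
```

View pics/w4b.png

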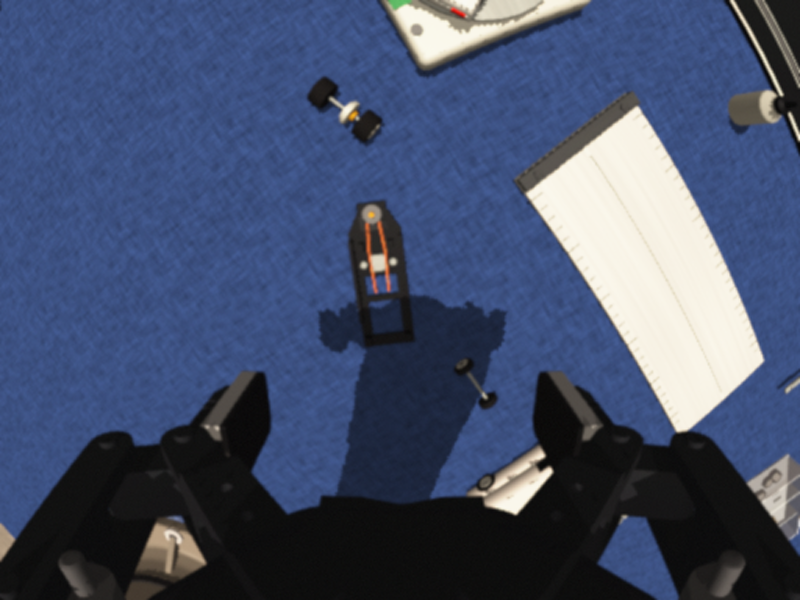

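Wrist view (800x600): the chassis nose is at (372,202) and its tail at (389,344). The rear axle wheels are at (323,92) and (367,126). The plate corners are (517,182) and (632,94) at the bar, with (762,360) and (684,432) at the far end.

Run:
```python
from h import *
im,M=load("w4"); s=.64
P=lambda u,v,z:onz("wrist",u*s,v*s,z,M)[:2]
nose,tl,tr=P(372,202,.008),P(365,347,.006),P(413,341,.006)
t=(tl+tr)/2; d=nose-t
print("ch len",np.linalg.norm(d).round(4),"mid",((nose+t)/2).round(4),"ang",np.degrees(np.arctan2(d[1],d[0])).round(1),"tailw",np.linalg.norm(tl-tr).round(4))
l,rr=P(352,260,.01),P(403,255,.01);print("rails",l.round(4),rr.round(4),np.linalg.norm(l-rr).round(4),((l+rr)/2).round(4))
a,b=P(323,92,.011),P(367,126,.011);d=b-a
print("axle",((a+b)/2).round(4),np.linalg.norm(d).round(4),np.degrees(np.arctan2(d[1],d[0])).round(1))
A,B=P(517,182,.014),P(632,94,.014);C,D=P(762,360,.008),P(684,432,.008)
print("plate",A.round(4),B.round(4),C.round(4),D.round(4),np.linalg.norm(A-B),np.linalg.norm(C-D),np.linalg.norm(A-D),np.linalg.norm(B-C))
u=(A+B-C-D)/2;print("ctr",((A+B+C+D)/4).round(4),"ang",np.degrees(np.arctan2(u[1],u[0])).round(1))
S=.64
Q=lambda u,v,z:onz("side",u*S,v*S,z)[:2]
A,B,C,D=Q(382,255,.014),Q(455,250,.014),Q(522,376,.008),Q(435,390,.008)
u=(A+B-C-D)/2;print("side ctr",((A+B+C+D)/4).round(4),"ang",np.degrees(np.arctan2(u[1],u[0])).round(1),np.linalg.norm(A-B),np.linalg.norm(A-D))
Q=lambda u,v,z:onz("scene",u*S,v*S,z)[:2]
A,B,C,D=Q(482,393,.014),Q(432,442,.014),Q(275,346,.008),Q(330,310,.008)
u=(A+B-C-D)/2;print("scene ctr",((A+B+C+D)/4).round(4),"ang",np.degrees(np.arctan2(u[1],u[0])).round(1),np.linalg.norm(A-B),np.linalg.norm(A-D))
```

```text
ch len 0.1106 mid [0.4224 0.1751] ang 61.4 tailw 0.038
rails [0.4123 0.1972] [0.4453 0.1788] 0.0378 [0.4288 0.188 ]
axle [0.4721 0.2907] 0.0411 -74.2
plate [0.5444 0.1776] [0.6637 0.1867] [ 0.6891 -0.1077] [ 0.5776 -0.1186] 0.11963929555034614 0.1120014070326794 0.2980969503250591 0.29556678894395844
ctr [0.6187 0.0345] ang 95.7
side ctr [0.6199 0.0243] ang 95.1 0.1175904131221675 0.2960323817621084
scene ctr [0.6212 0.0395] ang 95.1 0.11086204959662065 0.2915625750001248
```

>>> {"op": "arm_command", "data": {"increments": [[[-0.005,0.002,-0.04],[0,0,0.05],100],[[-0.01,0.004,-0.08],[0,0,0.1],100],[[-0.016,0.004,-0.12],[0,0,0.1],100],[[-0.016,0.004,-0.15],[0,0,0.1],100],[[-0.016,0.004,-0.15],[0,0,0.1],100],[[-0.016,0.004,-0.15],[0,0,0.1],100]], "newtons": 20}}

```text
clock: 8.4
tcp_pos: [0.4229, 0.1753, 0.0704]
orientation: [-3.043, 0.781, 0.001]
contact_force: [-0.4, -0.3, 0.5]
grip_width: 0.0855
```

Run:
```python
from h import *
im,M=shot("w5")
o=r.get_obs()["tcp_pos"]; print(proj("wrist",[o[0],o[1],.006],M))
cv2.imwrite("pics/w5b.png",cv2.resize(im[40:300,100:420],(800,650))[:600])
```

```text
tcp [0.4229 0.1753 0.0704] jaw -28.8 q [-0.13  0.44 -0.48  2.18  0.36  0.6  -1.37] w 0.0855 t 8.4
[258.71519303 214.63993491]
```

View pics/w5b.png

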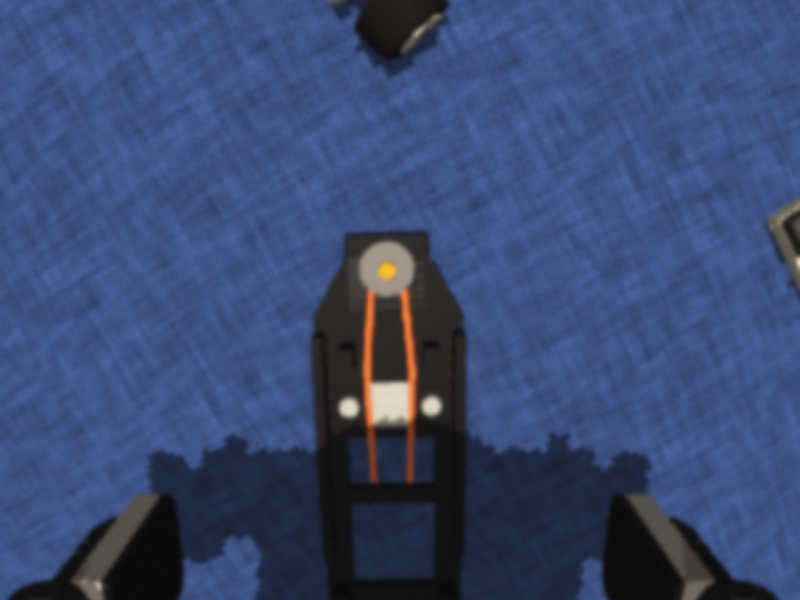

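Chassis centred in the jaws (rails at crop x 318–465, TCP at 397). Descend.

>>> {"op": "arm_command", "data": {"increments": [[[-0.001,0.001,-0.02],[0,0,0],100],[[-0.001,0.001,-0.04],[0,0,0],100],[[-0.001,0.001,-0.042],[0,0,0],100],[[-0.001,0.001,-0.042],[0,0,0],70],[[-0.001,0.001,-0.042],[0,0,0],60],[[-0.001,0.001,-0.042],[0,0,0],45],[[-0.001,0.001,-0.042],[0,0,0],40],[[-0.001,0.001,-0.042],[0,0,0],40],[[-0.001,0.001,-0.042],[0,0,0],40]]}}

```text
clock: 9.35
tcp_pos: [0.4214, 0.1755, 0.0285]
orientation: [-3.043, 0.782, -0.0]
contact_force: [0.6, 0.4, -0.1]
grip_width: 0.0338
```

Width 34 mm means the fingers closed above the rails, so the tips reach no more than 17 mm ahead. I reopen and go lower.

>>> {"op": "arm_command", "data": {"increments": [[[0,0,0.005],[0,0,0],80],[[0,0,0.005],[0,0,0],80],[[0,0,0.005],[0,0,0],80],[[0,0,-0.005],[0,0,0],80],[[0,0,-0.011],[0,0,0],80],[[0,0,-0.011],[0,0,0],60],[[0,0,-0.011],[0,0,0],50],[[0,0,-0.011],[0,0,0],40],[[0,0,-0.011],[0,0,0],40],[[0,0,-0.011],[0,0,0],40]]}}

```text
clock: 10.35
tcp_pos: [0.4214, 0.1756, 0.0174]
orientation: [-3.043, 0.782, -0.0]
contact_force: [0.3, -0.8, -0.0]
grip_width: 0.0394
```

>>> {"op": "arm_command", "data": {"increments": [[[0,0,0.02],[0,0,0],40],[[0,0,0.06],[0,0,0],40],[[0.03,-0.01,0.1],[0,0,0.1],40],[[0.06,-0.02,0.12],[0,0,0.2],40],[[0.1,-0.04,0.14],[0,0,0.3],40],[[0.13,-0.05,0.15],[0,0,0.4],40],[[0.16,-0.06,0.15],[0,0,0.5],40],[[0.19,-0.075,0.15],[0,0,0.59],40],[[0.19,-0.075,0.15],[0,0,0.59],40],[[0.19,-0.075,0.15],[0,0,0.59],40]], "newtons": 35}}

```text
clock: 11.35
tcp_pos: [0.6111, 0.1, 0.1668]
orientation: [-3.138, -0.133, 0.002]
contact_force: [-0.6, 0.7, -0.7]
grip_width: 0.0387
```

Run:
```python
from h import *
im,M=shot("w6")
cv2.imwrite("pics/w6b.png",cv2.resize(im,(800,600),interpolation=cv2.INTER_CUBIC))
```

```text
tcp [0.6111 0.1    0.1668] jaw 4.9 q [ 0.19  0.55 -0.61  1.74  0.37  0.98 -0.48] w 0.0387 t 11.35
```

View pics/w6b.png

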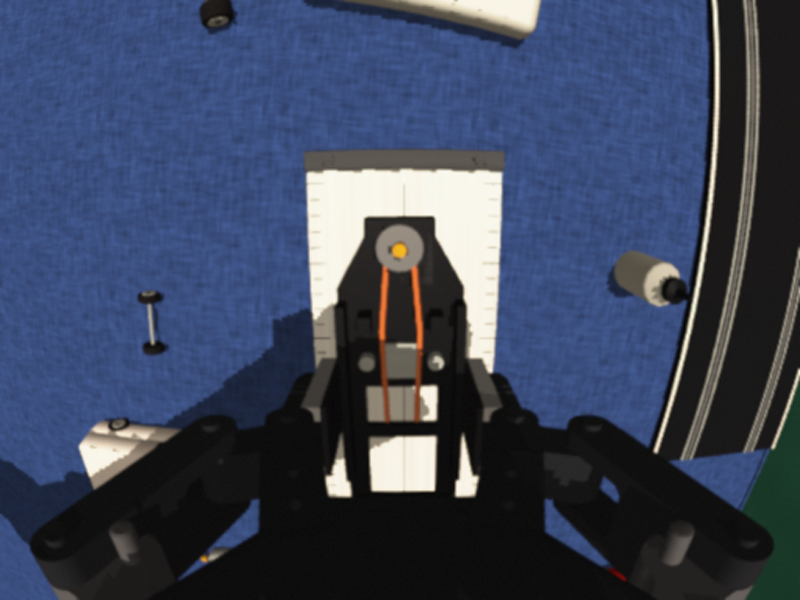

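The chassis is held above the plate, aligned. The bar's far edge runs from (303,152) to (505,152), the scribed line is at x≈404, and the nose is at (400,217).

Run:
```python
from h import *
im,M=load("w6"); s=.64
P=lambda u,v,z:onz("wrist",u*s,v*s,z,M)[:2]
A,B=P(303,152,.016),P(505,152,.016); L,R=P(306,170,.016),P(503,170,.016)
print("bar far",A.round(4),B.round(4),np.linalg.norm(A-B),"inner",L.round(4),R.round(4)); d=B-A; print("ang",np.degrees(np.arctan2(d[1],d[0]))+90)
c1=P(404,185,.008);c2=P(403,490,.008);d=c1-c2;print("line",c1.round(4),c2.round(4),np.degrees(np.arctan2(d[1],d[0])))
for z in(.157,.16):print("nose",P(400,217,z).round(4), "rail",P(338,330,.16).round(4),P(463,330,.16).round(4))
```

```text
bar far [0.5457 0.1789] [0.6653 0.1891] 0.12003394052395187 inner [0.5483 0.1681] [0.6652 0.1781]
ang 94.88172192371282
line [0.6073 0.1628] [ 0.6256 -0.0593] 94.72589086561408
nose [0.6058 0.1566] rail [0.5898 0.1215] [0.6276 0.1247]
nose [0.6058 0.1569] rail [0.5898 0.1215] [0.6276 0.1247]
```

>>> {"op": "arm_command", "data": {"increments": [[[0.001,0,-0.04],[0,0,0],40],[[0.002,0,-0.08],[0,0,0],40],[[0.002,0,-0.11],[0,0,0],40],[[0.002,0,-0.13],[0,0,0],40],[[0.002,0,-0.136],[0,0,0],40],[[0.002,0,-0.139],[0,0,0],40],[[0.002,0,-0.141],[0,0,0],40],[[0.002,0,-0.141],[0,0,0],40]]}}

```text
clock: 12.2
tcp_pos: [0.6138, 0.1009, 0.0274]
orientation: [-3.138, -0.137, -0.003]
contact_force: [0.9, -0.1, -0.1]
grip_width: 0.0389
```

>>> {"op": "arm_command", "data": {"increments": [[[-0.001,0,-0.001],[0,0,0],40],[[-0.001,0,-0.002],[0,0,0],40],[[-0.001,0,-0.0025],[0,0,0],40],[[-0.001,0,-0.0025],[0,0,0],40]]}}

```text
clock: 12.6
tcp_pos: [0.6126, 0.1006, 0.0253]
orientation: [3.138, 0.136, 0.001]
contact_force: [-2.3, -0.7, 9.4]
grip_width: 0.0387
```

>>> {"op": "arm_command", "data": {"increments": [[[0,0,0],[0,0,0],60],[[0,0,0],[0,0,0],80],[[0,0,0],[0,0,0],80],[[0,0,0.04],[0,0,0],90],[[0,0,0.08],[0,0,-0.14],100],[[-0.02,0.02,0.12],[0,0,-0.28],100],[[-0.04,0.05,0.15],[0,0,-0.42],100],[[-0.07,0.08,0.17],[0,0,-0.56],100],[[-0.09,0.11,0.17],[0,0,-0.7],100],[[-0.11,0.14,0.17],[0,0,-0.84],100]]}}

```text
clock: 13.6
tcp_pos: [0.5016, 0.2418, 0.1949]
orientation: [-2.917, 1.163, -0.002]
contact_force: [0.3, 0.1, -0.4]
grip_width: 0.0852
```

>>> {"op": "arm_command", "data": {"increments": [[[-0.02,0.03,0],[0,0,-0.14],100],[[-0.03,0.05,0],[0,0,-0.28],100],[[-0.03,0.05,0],[0,0,-0.42],100],[[-0.03,0.05,0],[0,0,-0.54],100],[[-0.03,0.05,-0.03],[0,0,-0.54],100],[[-0.03,0.05,-0.06],[0,0,-0.54],100],[[-0.03,0.05,-0.07],[0,0,-0.54],100],[[-0.03,0.05,-0.07],[0,0,-0.54],100]]}}

```text
clock: 14.4
tcp_pos: [0.4713, 0.2899, 0.1225]
orientation: [2.505, -1.89, -0.002]
contact_force: [0.1, 0.3, 0.2]
grip_width: 0.0853
```

Run:
```python
from h import *
im,M=shot("w7")
print(proj("wrist",(.4721,.2907,.011),M))
b=cv2.resize(im[20:320,80:480],(800,600),interpolation=cv2.INTER_CUBIC)
cv2.imwrite("pics/w7b.png",b)
```

```text
tcp [0.4713 0.2899 0.1225] jaw -74.1 q [-0.37  0.46 -0.38  1.93  0.23  0.79 -2.16] w 0.0853 t 14.4
[257.36203317 193.58951377]
```

View pics/w7b.png

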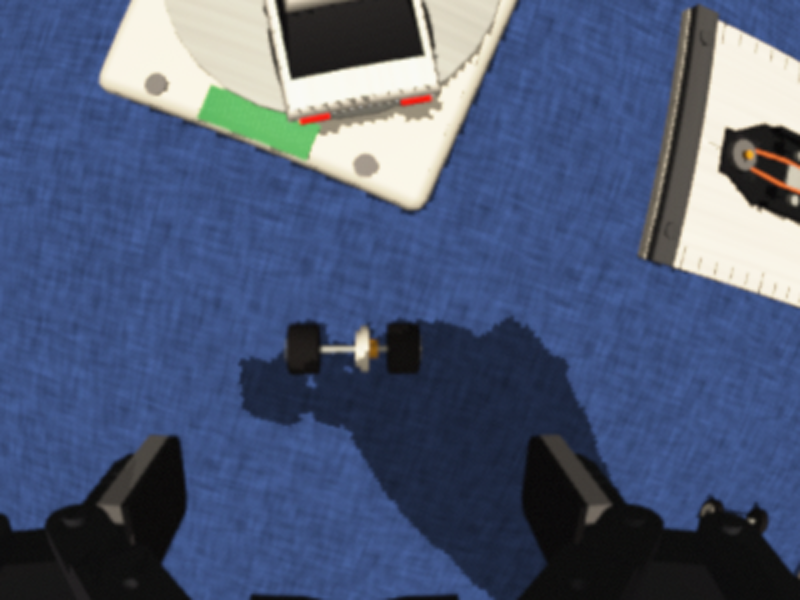

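The axle is at crop (353,348), within 1 mm of prediction. Descend and grip.

>>> {"op": "arm_command", "data": {"increments": [[[0.001,0.001,-0.04],[0,0,0],100],[[0.001,0.001,-0.08],[0,0,0],100],[[0.001,0.001,-0.103],[0,0,0],100],[[0.001,0.001,-0.105],[0,0,0],100],[[0.001,0.001,-0.105],[0,0,0],75],[[0.001,0.001,-0.105],[0,0,0],60],[[0.001,0.001,-0.105],[0,0,0],55],[[0.001,0.001,-0.105],[0,0,0],55],[[0.001,0.001,-0.105],[0,0,0],55]], "newtons": 25}}

```text
clock: 15.35
tcp_pos: [0.4747, 0.2925, 0.0211]
orientation: [-2.505, 1.891, -0.002]
contact_force: [-1.2, -0.1, 6.5]
grip_width: 0.0532
```

>>> {"op": "arm_command", "data": {"increments": [[[0,0,0.04],[0,0,0],55],[[0,0,0.08],[0,0,0],55],[[0.02,-0.04,0.11],[0,0,0.14],55],[[0.04,-0.08,0.13],[0,0,0.28],55],[[0.06,-0.12,0.13],[0,0,0.42],55],[[0.08,-0.16,0.13],[0,0,0.56],55],[[0.1,-0.2,0.13],[0,0,0.7],55],[[0.12,-0.24,0.13],[0,0,0.84],55],[[0.14,-0.28,0.13],[0,0,0.98],55],[[0.15,-0.31,0.13],[0,0,1.12],55]]}}

```text
clock: 16.35
tcp_pos: [0.625, -0.0224, 0.1502]
orientation: [3.129, -0.268, 0.004]
contact_force: [0.0, 0.4, -0.8]
grip_width: 0.0533
```

>>> {"op": "arm_command", "data": {"increments": [[[0.003,-0.03,0],[0,0,0.14],55],[[0.003,-0.031,0],[0,0,0.26],55],[[0.003,-0.031,0],[0,0,0.26],55],[[0.003,-0.031,-0.04],[0,0,0.26],55],[[0.003,-0.031,-0.08],[0,0,0.26],55],[[0.003,-0.031,-0.105],[0,0,0.26],55],[[0.003,-0.031,-0.11],[0,0,0.26],55],[[0.003,-0.031,-0.11],[0,0,0.26],55]]}}

```text
clock: 17.15
tcp_pos: [0.6263, -0.0484, 0.0392]
orientation: [-3.138, -0.136, 0.0]
contact_force: [0.4, -0.1, 1.0]
grip_width: 0.0534
```

Run:
```python
from h import *
im,M=shot("w8")
cv2.imwrite("pics/w8b.png",cv2.resize(im,(800,600),interpolation=cv2.INTER_CUBIC))
```

```text
tcp [ 0.6263 -0.0484  0.0392] jaw 5.0 q [ 0.38  0.72 -0.55  1.78  0.51  0.79 -0.35] w 0.0534 t 17.15
```

View pics/w8b.png

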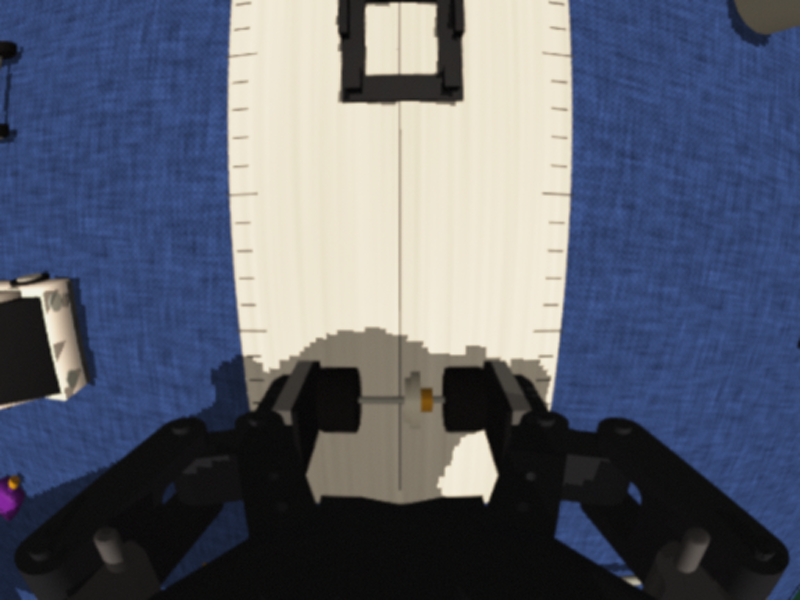

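The axle is centred on the scribed line (x≈400), square to it, with the chassis tail at (401,95). Lower it.

>>> {"op": "arm_command", "data": {"increments": [[[0,-0.001,-0.005],[0,0,0],55],[[0,-0.001,-0.008],[0,0,0],55],[[0,-0.001,-0.01],[0,0,0],55],[[0,-0.001,-0.0105],[0,0,0],55],[[0,-0.001,-0.0105],[0,0,0],55]]}}

```text
clock: 17.7
tcp_pos: [0.6267, -0.0506, 0.0291]
orientation: [3.138, 0.136, 0.001]
contact_force: [-1.7, -0.3, 5.2]
grip_width: 0.0533
```

>>> {"op": "arm_command", "data": {"increments": [[[0,0,0],[0,0,0],75],[[0,0,0],[0,0,0],90],[[0,0,0],[0,0,0],95],[[0,0,0.04],[0,0,0],95],[[0,0,0.08],[0,0,-0.14],100],[[-0.02,-0.02,0.12],[0,0,-0.28],100],[[-0.06,-0.04,0.13],[0,0,-0.42],100],[[-0.09,-0.07,0.13],[0,0,-0.56],100],[[-0.12,-0.1,0.13],[0,0,-0.7],100],[[-0.15,-0.12,0.12],[0,0,-0.84],100]]}}

```text
clock: 18.7
tcp_pos: [0.4757, -0.1728, 0.1494]
orientation: [2.916, -1.166, 0.005]
contact_force: [0.3, -0.5, -0.1]
grip_width: 0.0854
```

>>> {"op": "arm_command", "data": {"increments": [[[0,0,0],[0,0,-0.14],100],[[-0.002,0,-0.02],[0,0,-0.28],100],[[-0.002,0,-0.03],[0,0,-0.42],100],[[-0.002,0,-0.04],[0,0,-0.52],100],[[-0.002,0,-0.05],[0,0,-0.52],100],[[-0.002,0,-0.05],[0,0,-0.52],100]]}}

```text
clock: 19.3
tcp_pos: [0.4734, -0.17, 0.0971]
orientation: [2.529, -1.863, -0.003]
contact_force: [0.2, -0.0, 0.4]
grip_width: 0.0856
```

Run:
```python
from h import *
im,M=shot("w9")
print(proj("wrist",(.4735,-.170,.0075),M))
b=cv2.resize(im[20:320,80:480],(800,600),interpolation=cv2.INTER_CUBIC)
cv2.imwrite("pics/w9b.png",b)
```

```text
tcp [ 0.4734 -0.17    0.0971] jaw -72.8 q [ 0.48  0.43 -0.32  2.07  0.21  0.68 -1.24] w 0.0856 t 19.3
[258.37735789 202.80510231]
```

View pics/w9b.png

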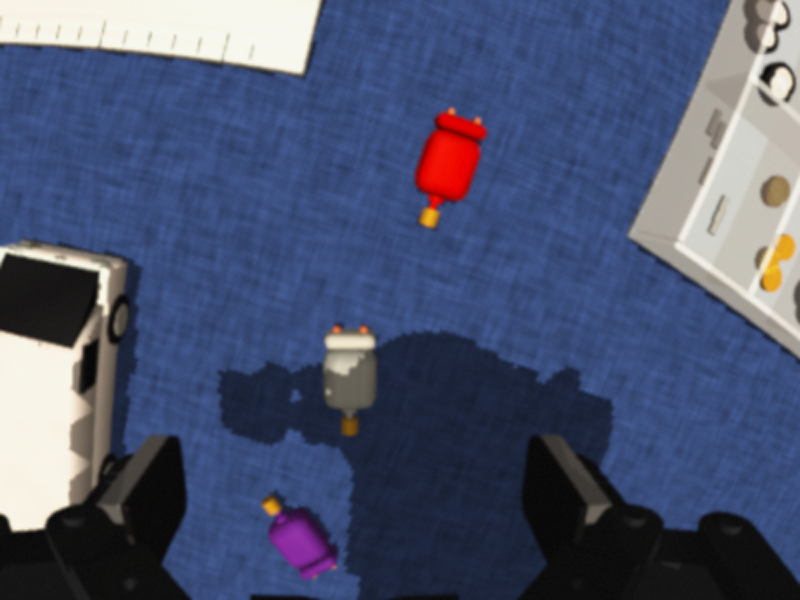

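The steel motor is at crop (351,370), pinion towards the robot, and lies square to the jaws about 2 mm left of them. I correct that and grip.

>>> {"op": "arm_command", "data": {"increments": [[[-0.002,0.002,-0.03],[0,0,0],75],[[-0.002,0.002,-0.06],[0,0,0],65],[[-0.002,0.002,-0.076],[0,0,0],65],[[-0.002,0.002,-0.078],[0,0,0],65],[[-0.002,0.002,-0.078],[0,0,0],40],[[-0.002,0.002,-0.078],[0,0,0],25],[[-0.002,0.002,-0.078],[0,0,0],18],[[-0.002,0.002,-0.078],[0,0,0],18],[[-0.002,0.002,-0.078],[0,0,0],18],[[-0.002,0.002,-0.078],[0,0,0],18]], "newtons": 25}}

```text
clock: 20.35
tcp_pos: [0.4733, -0.1688, 0.0216]
orientation: [-2.526, 1.867, -0.004]
contact_force: [-0.1, 0.0, 7.7]
grip_width: 0.019
```

>>> {"op": "arm_command", "data": {"increments": [[[0,0,0.04],[0,0,0],18],[[0,0,0.08],[0,0,0.1],18],[[0.02,0.02,0.11],[0,0,0.24],18],[[0.04,0.05,0.12],[0,0,0.38],18],[[0.07,0.08,0.12],[0,0,0.52],18],[[0.09,0.11,0.12],[0,0,0.66],18],[[0.11,0.14,0.12],[0,0,0.8],18],[[0.13,0.16,0.12],[0,0,0.94],18],[[0.149,0.175,0.12],[0,0,1.08],18],[[0.149,0.175,0.12],[0,0,1.22],18]]}}

```text
clock: 21.35
tcp_pos: [0.6234, 0.0101, 0.1412]
orientation: [-3.138, 0.069, -0.004]
contact_force: [0.1, -0.6, -1.5]
grip_width: 0.0195
```

>>> {"op": "arm_command", "data": {"increments": [[[0,0,0],[0,0,0.14],18],[[0,0,0],[0,0,0.14],18],[[0,0,-0.04],[0,0,0.14],18],[[0,0,-0.08],[0,0,0.14],18],[[0,0,-0.1],[0,0,0.14],18],[[0,0,-0.1],[0,0,0.14],18]]}}

```text
clock: 21.95
tcp_pos: [0.6188, 0.0057, 0.0374]
orientation: [3.138, 0.131, -0.009]
contact_force: [-0.5, 0.4, -0.0]
grip_width: 0.019
```

Run:
```python
from h import *
im,M=shot("w10")
cv2.imwrite("pics/w10b.png",cv2.resize(im,(800,600),interpolation=cv2.INTER_CUBIC))
```

```text
tcp [0.6188 0.0057 0.0374] jaw 4.8 q [ 0.31  0.72 -0.58  1.8   0.54  0.79 -0.47] w 0.019 t 21.95
```

View pics/w10b.png

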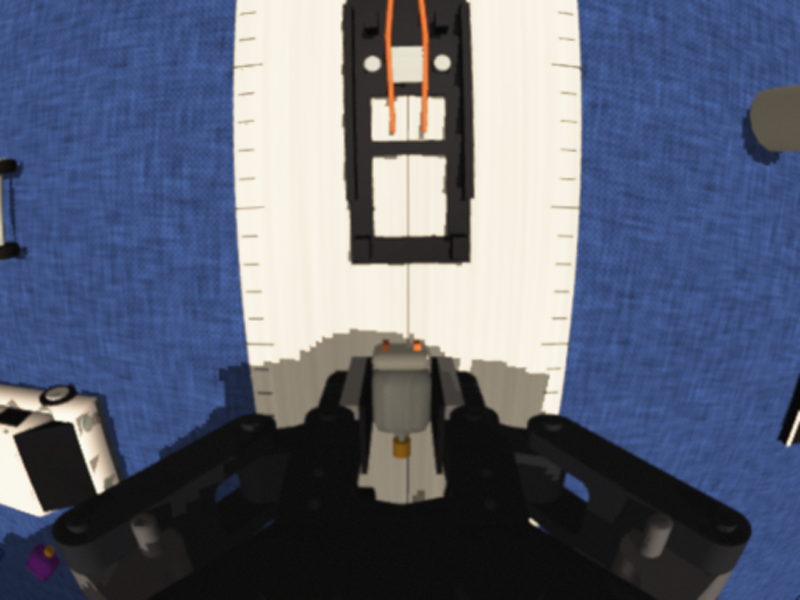

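The motor is held square with its shaft to the rear, about 2 mm left of the scribed line (402 against 408). I correct +2 mm in x and lower it.

>>> {"op": "arm_command", "data": {"increments": [[[0.002,0,-0.004],[0,0,0],18],[[0.002,0,-0.007],[0,0,0],18],[[0.002,0,-0.009],[0,0,0],18],[[0.002,0,-0.009],[0,0,0],18]]}}

```text
clock: 22.4
tcp_pos: [0.6235, 0.0065, 0.0317]
orientation: [3.139, 0.136, 0.001]
contact_force: [0.3, -0.6, -0.6]
grip_width: 0.0189
```

>>> {"op": "arm_command", "data": {"increments": [[[0,0,-0.001],[0,0,0],18],[[0,0,-0.002],[0,0,0],18],[[0,0,-0.003],[0,0,0],18],[[0,0,-0.003],[0,0,0],18]]}}

```text
clock: 22.8
tcp_pos: [0.6235, 0.0065, 0.0296]
orientation: [3.138, 0.136, 0.001]
contact_force: [-3.8, -1.0, 11.9]
grip_width: 0.0193
```

>>> {"op": "arm_command", "data": {"increments": [[[0,0,0.001],[0,0,0],25],[[0,0,0.001],[0,0,0],40],[[0,0,0.001],[0,0,0],60],[[0,0,0.001],[0,0,0],60],[[0,0,0.04],[0,0,0],60],[[0,0,0.08],[0,0,0],80],[[-0.02,0.01,0.12],[0,0,0],100],[[-0.02,0.01,0.16],[0,0,0],100],[[-0.02,0.01,0.2],[0,0,0],100],[[-0.02,0.01,0.22],[0,0,0],100]]}}

```text
clock: 23.8
tcp_pos: [0.6044, 0.0172, 0.2522]
orientation: [3.139, 0.137, 0.007]
contact_force: [1.1, -0.2, 0.2]
grip_width: 0.0856
```

>>> {"op": "arm_command", "data": {"increments": [[[0,0,0.01],[0,0,0],100],[[0,0,0.01],[0,0,0],100],[[0,0,0.01],[0,0,0],100]]}}

```text
clock: 24.1
tcp_pos: [0.6026, 0.0162, 0.2568]
orientation: [3.138, 0.136, -0.003]
contact_force: [-0.0, 0.1, -0.4]
grip_width: 0.0853
```

Run:
```python
from h import *
im,M=shot("w11"); b,_=shot("d11","side")
o=np.zeros((600,800,3),np.uint8)
o[:384,:512]=im; o[:288,512:]=cv2.resize(b[100:265,150:315],(288,288)); 
c,_=shot("c11","scene"); o[288:576,512:]=cv2.resize(c[180:350,280:450],(288,288))
o[384:600,:384]=cv2.resize(c,(384,288))[72:]
cv2.imwrite("pics/f.png",o)
```

```text
tcp [0.6026 0.0162 0.2568] jaw 5.0 q [ 0.42  0.45 -0.73  1.69  0.32  1.14 -0.32] w 0.0853 t 24.1
tcp [0.6024 0.0162 0.2565] jaw 5.0 q [ 0.42  0.45 -0.73  1.69  0.32  1.14 -0.32] w 0.0855 t 24.15
tcp [0.6024 0.0162 0.2564] jaw 5.0 q [ 0.42  0.45 -0.73  1.69  0.32  1.14 -0.32] w 0.0855 t 24.2
```

View pics/f.png

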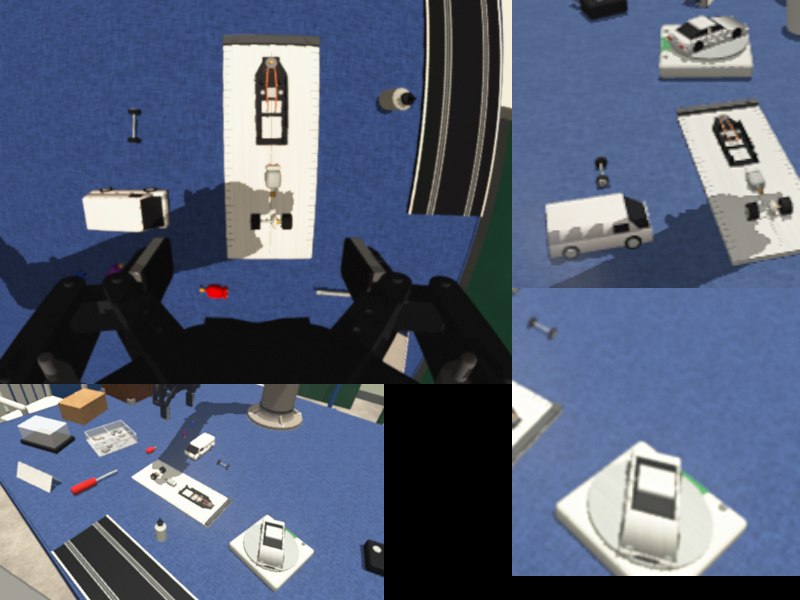

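The final view shows chassis, motor (shaft to the rear) and axle in line on the plate, the shell upright on the pan, and the bystanders in place. I check the numbers.

Run:
```python
from h import *
im,M=load("w11"); P=lambda u,v,z:onz("wrist",u,v,z,M)[:2]
a=np.radians(94.8);U=np.array([np.cos(a),np.sin(a)]);X=np.array([U[1],-U[0]])
A,B=P(223,37,.016),P(319,38,.016);c=(A+B)/2-.15*U
f=lambda p:np.round([(p-c)@X,(p-c)@U],4)
print("ctr",c.round(4))
for n,u,v,z in[("nose",271,57,.018),("tail",271,144,.014),("mot tail",273,165,.016),("mot tip",273,193,.016),("wheelL",258,221,.019),("wheelR",285,220,.019),("line top",271,45,.008),("line bot",267.5,257,.008)]: print(n,f(P(u,v,z)))
S=288/170
Q=lambda u,v,z:onz("scene",280+(u-512)/S,180+(v-288)/S,z)[:2]
print("shell roof front/rear corners mean",Q(655,493,.067).round(4),"front end mid low",Q(650,557,.048).round(4),"rear end",Q(659,455,.056).round(4))
for n,im0,im1 in[("side","side0","d11"),("scene","scene0","c11")]:
    d=cv2.absdiff(cv2.imread(f"pics/{im0}.png"),cv2.imread(f"pics/{im1}.png")).max(2)
    for k,p in dict(van=(.427,-.055,.02),fax=(.437,.054,.008),oil=(.771,.116,.03),drv=(.783,-.169,.01)).items():
        u,v=proj(n,p).astype(int); print(n,k,(d[v-12:v+12,u-12:u+12]>40).mean().round(2))
```

```text
ctr [0.6181 0.0321]
nose [-0.0005  0.1227]
tail [0.0002 0.0147]
mot tail [ 0.003  -0.0115]
mot tip [ 0.0035 -0.0479]
wheelL [-0.0156 -0.0851]
wheelR [ 0.0198 -0.0838]
line top [-1.000e-04  1.403e-01]
line bot [-0.0019 -0.1442]
shell roof front/rear corners mean [0.6208 0.342 ] front end mid low [0.6724 0.371 ] rear end [0.566  0.3179]
side van 0.0
side fax 0.01
side oil 0.0
side drv 0.0
scene van 0.04
scene fax 0.0
scene oil 0.0
scene drv 0.0
```

```bash
python3 -c "
from bench import r
print(r.hand_in())"
```

```text
the job is handed in; nothing more can be done
None
```

The parts are laid out as asked and the job is handed in, at about 24 s of the 99 s allowed. No verdict was reported, so the figures below are my own last measurements from the camera images.

| Part | Measured | Wanted |
|---|---|---|
| Chassis | centre about y 67–69 mm on the plate, under 1 mm off its centre line, nose about 15 mm short of the bar | y 67 mm, nose 15 mm short |
| Motor | about 95 mm behind the chassis centre, about 3 mm off the line, shaft to the rear | 80–118 mm behind, within 13 mm |
| Rear axle | crosswise, about 58 mm behind the motor, about 2 mm off the line | 38–80 mm behind, within 13 mm |
| Coupe shell | upright on the pan, about 2–3 mm from its centre | within 20 mm |

- **Gaps:** the motor sits about 23–26 mm behind the chassis tail. By the given sizes, the axle's tyres are about 20 mm behind the shaft tip and about 32 mm behind the can. I took the 20–25 mm gap to the axle from the shaft tip.
- **Bystanders:** comparing start and end pictures showed the van, front axle, oil bottle and screwdriver unmoved.
- **One failed grip:** the first try at the chassis closed above its rails. I saw it from the finger width, reopened, went lower, and that grip held.
- **One disagreement:** the three cameras gave plate centres up to 15 mm apart along its length. I used a closer wrist-camera view of the stop bar instead, and the final view agreed with it to about 2 mm.

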